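Unload a vacuum desiccator and renew its drying cartridge

ROBOT

A 6-joint arm with a two-finger parallel gripper is mounted at the origin on a cart in front of the work surface, level with it; the furniture and walls round the work are solid. World frame = base frame: x ahead of the robot, y to its left, z up, the work surface at z = 0. Lengths are in m, angles in degrees, forces in N, time in s.
With the tool pointing down it reaches from about 0.25 to 0.775 m from the base axis. Payload 4 kg.
Tool frame: the origin (TCP) lies at the very end of the fingers, on their centre line; the grasp point (between the pads) lies 19 mm behind it (env.hold_point_z is the z of the grasp point in the tool frame, in m); z points along the fingers, y is the line along which they close (so a half turn about z gives the same grasp; the last joint's range is limited). The gripper opens to 94 mm and grips with 3 to 60 N. Pads are 16 mm wide; open, the fingers measure 119 mm over their backs; the gripper's body (75 mm by 177 mm) begins 78 mm behind the grasp point.
Start: joints at [-70.709, 4.996, 78.535, -0, 96.463, -5.907], TCP at [0.234, -0.498, 0.206] pointing down, gripper open.
Joint ranges: [-177.83, 177.83], [-43.37, 116.18], [15.69, 146.23], [-61.86, 241.86], [9.47, 152.12], [-147.06, 147.06]. Speed limits (degrees/s): [159.86, 159.86, 180, 180, 180, 180].

INTERFACE

Orientations are given as [roll, pitch, yaw] about the fixed x, y, z axes, in that order (R = Rz(yaw) Ry(pitch) Rx(roll)).
In Python, from bench import env gives the robot as it stands.
- The arm moves only by the tool send_rows, never from a script. Its argument "steps" is a list of rows, each a list of 3 entries, a list of its own where there are three numbers: the finger opening in cm, from 0 to 9.4, then the shift along the tool's x, y, z in cm, then the turn about the tool's z in degrees. In form: [[grip, [dx, dy, dz], spin], ...]. A call has 1 to 20 rows; each row is the pose to reach, as a shift and turn from the pose commanded when the call began, along the tool's axes at that moment; what a row does not reach only later rows make up. A row lasts 1/10 s, in which the tool goes at most 50 mm and 8.59 degrees, less where a joint would pass 70% of its speed; a pose out of reach is approached as far as the arm can. A call with a gripper value outside its range is refused whole. The fingers move at their own pace and stop on an object; the grip force is fixed at half the most. Time passes only in rows, so rows that repeat a pose let the fingers close. It gives the time, the measured TCP pose, the force, the opening and the grip force at its end, in the units of the state.
- env.read_state(): the state, without advancing time (a new reading comes with each control period).
- env.camera(name): name is "scene" or "top" or "wrist"; returns a dict with "image" (384x512x3 uint8, red, green, blue), "range_z" (384x512 float32, m along the optical axis (not along the pixel's ray), 0 where there is no reading), "fx", "fy", "cx", "cy" (pixels), "k1" (the pictures are not rectified: a ray, as slopes to the right and down, at radius r is drawn at 1 + k1 r^2 times it, then the intrinsics apply), "cam_to_world" (4x4, takes a point from camera to world coordinates); the wrist camera has in their place "hand_eye" (4x4, takes a point from camera to tool coordinates, whose origin is the TCP and whose axes are the flange's). Camera axes: x right, y down, z forward; pixel columns grow to the right and rows downward; lengths in m; the calibration is good to about 2 mm. A picture is of the moment at which its call begins: read the wrist's pose just before it.
- env.hand_in(): hands the job in; it is judged then, once.
Trained networks look in a picture, given as the dict that the camera call returned (one of the last four; its "shot" number tells which), for a name from the list of things; names that differ only in an ending like _2 or _b are one class to them, and where a whole thing is asked for, a point or a joint stands for the part that bears it (a point fixed in the world has none). Each returns a list of dicts, best first, with "p" (0 to 1); they miss things now and then, are a little off and sometimes report something else, mostly with a low value. They report only what shows in the picture. A call takes as long as a camera call.
- env.recognise(picture, query): "rect" ([left, top, width, height] in pixels, round what is visible of it).
- env.masks_of(picture, query): "mask" (384x512 bool, what is visible of it) and "rect" ([left, top, width, height] in pixels, round what is visible of it).
- env.mark_of(picture, query): "xy" ([column, row] in pixels: a listed point, or the origin of a listed thing).
The state is a dict: "clock": time; "joints": joint angles; "qvel": joint speeds; "tau": joint torques, N m; "position": TCP position; "ee_rot": TCP orientation; "ft_force": force on the tool from outside, world axes, zero at the start; "torque": the same for the moment, N m; "finger_gap": finger opening in m; "finger_force": force on a finger pad.
Only numpy, scipy, OpenCV 4.12 (cv2) and the standard library are available. Lean on these libraries where they do the work, as an engineer would, in place of code of your own. Each camera call takes 0.05 s, during which the arm holds its last target. There are 200 camera calls.

TASK

Unload the vacuum desiccator: turn the red tap on its clear bell to let the air in, then lift the bell off and stand it on the worktop, set every covered dish upright on the white tray, and pull the spent pink cartridge out of the spring clip and lay it on the tray too. Push the fresh blue cartridge down into the clip until it snaps fully home. Put the bell back squarely on its base, shut the tap and push the pump plunger all the way down, so that the gauge shows vacuum again; keep the dishes and the bell upright, and leave the cups and bottles behind alone.

Things in the scene. Friction and masses are not known exactly. Their poses are not given: they have to be found in the camera images.
- base: Desiccator base, fixed. Round aluminium foot, diameter 232; black gasket at height 12; inside it a raised white perforated plate, diameter 180, top at height 23, edge bevelled. Origin: centre of the underside, z up. One to three dishes stand on the plate, and the spring clip is fixed to it at x +52. The tall analyser on its left has its side at world y 0.40.
- gauge (a joint): Needle of the white dial (diameter 50) on top of the bell, rad. About 0: full vacuum (needle at the red end of the scale). Grows as air comes in; above 2: no vacuum, the bell is free. Stays so after the tap is shut, until the pump plunger is pushed fully down. While there is vacuum the bell cannot be lifted off, nor put on.
- bell: Clear bell, loose, 0.55 to 0.85 kg, with handle, tap, gauge and pump on top. Dome 80 high, rim diameter 218. Origin: centre of the rim's underside, z up; on the base it stands 12 above the base's origin, any yaw. Its rim (inner diameter 186) drops over the base's plate with 3 mm play all round; the plate's bevel helps. The contents and clip under it reach 70 above the worktop.
- bell_handle (a point): Middle of the black bar handle on top of the bell, 111 above the bell's rim. Bar 76 long along the bell's x, 13 thick along y, 16 high, 22 of free room beneath it.
- tap_grip (a point): Middle of the tap's red paddle, at x -64 of the bell's axis, 146 above the bell's rim; the tap turns about the vertical through it. Paddle 50 long along this point's y, 10 thick along its x, 26 high; the point turns with it.
- tap (a joint): Vent tap, rad. About 0: shut (paddle across the brass nozzle). Opens clockwise seen from above, to 1.45 (paddle in line with the nozzle); fully vented above 1.2. Stays where left; 0.05 N m of friction.
- clip_seat (a point): Axis of a fully seated cartridge, midway between the two saddles of the spring clip; turns with the base, 24 above the plate, cartridge along y. Steel leaves at y +-24 to +-36 with bumps 9 above the axis, flared lips to 21 above it; between y +-20 it is free for fingers. Snapping a cartridge in takes about 14 N straight down, pulling it out 15 to 20 N straight up.
- plunger_top (a point): Centre of the top of the black pump knob (diameter 38) at x +63 of the bell's axis, 140 above the bell's rim at rest; moves with the knob.
- plunger (a joint): Pump plunger, m: 0 up, 0.025 fully down; spring 6 N at the start to 14 N at the bottom, comes up by itself. Only the end of the stroke (past 0.023) draws full vacuum; pump with the tap shut.
- dish_a: Covered aluminium dish, diameter 57, 24.5 high, with a steel knob on its lid (diameter 20, 18 high: knob top 42.5 above the origin). 90 g; the lid does not come off. Origin: centre of the underside, z up. May be absent.
- dish_b: Covered aluminium dish, diameter 57, 24.5 high, with a steel knob on its lid (diameter 20, 18 high: knob top 42.5 above the origin). 90 g; the lid does not come off. Origin: centre of the underside, z up. May be absent.
- dish_c: Covered aluminium dish, diameter 57, 24.5 high, with a steel knob on its lid (diameter 20, 18 high: knob top 42.5 above the origin). 90 g; the lid does not come off. Origin: centre of the underside, z up. May be absent.
- spent: Spent drying cartridge (pink beads in a wire cage, black square ends), seated in the clip at the start. Round body diameter 28, 98 long along its own y; end blocks 29 x 29 x 7, inner faces 42 from the middle. Origin: its centre. 100 g. Grip across the middle.
- fresh: Fresh drying cartridge (blue beads), same size as the spent one, lying on the worktop on a flat of its end blocks, centre 14.5 above it. Origin: its centre, long axis y.
- tray: White tray, loose, 0.6 kg, 200 (x) by 155 (y), walls 4 thick and 18 high, floor 4 thick. Origin: centre of the underside. Between tray and base, further back, stands a tall fixed dispenser: world x from 0.575, y -0.34 to 0.0, 0.28 m high; pass in front of it.
- cup_blue: White sample cup with blue lid, diameter 55, height 58. A bystander.
- cup_grey: White sample cup with dark grey lid, diameter 55, height 58. A bystander.
- reagent: White reagent bottle with black cap, diameter 56, height 132. A bystander.

How it is judged:
By the outcome, as a careful person would: the job done as asked, in the order asked, and still so for the second after the job is handed in, with the robot touching nothing.
Of dish_a, dish_b, dish_c only 1 to 3 are there at a start; the rules pass over those that are not, and their reading is None.
At some moment in a run one of fresh, tray may be knocked a few centimetres aside while the robot is not near it.
It also fails if it takes over 210 s, if anything falls off the work surface, if the arm or the gripper's body presses on something with over 40 N, if the wrist force passes 120 N, or if a joint passes its speed limit or range.

## Working session

There is one attempt and no reset: what is moved stays moved. The work goes in short steps, Python scripts to look and compute and a tool call to move; the robot and the scene stay as the last step left them, time stands still between calls to the robot, and variables do not carry over. Pictures are saved under pics/ and viewed, at most 14 in all, crops included, and the job is handed in when it is done.

Besides the shell and the picture viewer there is one more tool, called after ">>>" as name(argument=value, ...) on one line, values as JSON. send_rows: Moves the arm, as the interface text tells. Its arguments: {"type":"object","properties":{"steps":{"type":"array","items":{"type":"array"}}},"required":["steps"]}

```bash
ls; mkdir -p pics
cat > h.py <<'E'
import numpy as np, cv2
from scipy.spatial.transform import Rotation as R
from bench import env
def tool():
    s=env.read_state(); T=np.eye(4)
    T[:3,:3]=R.from_euler('xyz',s['ee_rot'],degrees=True).as_matrix(); T[:3,3]=s['position']; return T
def shot(name):
    T=tool(); p=env.camera(name)
    p['T']=p['cam_to_world'] if 'cam_to_world' in p else T@np.array(p['hand_eye'])
    return p
def ray(p,uv):
    d=np.array([(uv[0]-p['cx'])/p['fx'],(uv[1]-p['cy'])/p['fy']]); s=d.copy()
    for _ in range(20): s=d/(1+p['k1']*(s@s))
    return np.array([s[0],s[1],1.])
def atz(p,uv,z):
    T=np.array(p['T']); d=T[:3,:3]@ray(p,uv); o=T[:3,3]; return o+d*(z-o[2])/d[2]
def pt(p,uv,zr=None):
    T=np.array(p['T']); z=zr or p['range_z'][int(round(uv[1])),int(round(uv[0]))]; return T[:3,:3]@(ray(p,uv)*z)+T[:3,3]
def cloud(p,mask=None):
    v,u=np.nonzero((p['range_z']>0)&(mask if mask is not None else True))
    d=np.stack([(u-p['cx'])/p['fx'],(v-p['cy'])/p['fy']],1); s=d.copy()
    for _ in range(20): s=d/(1+p['k1']*(s**2).sum(1,keepdims=True))
    z=p['range_z'][v,u]; T=np.array(p['T'])
    return (np.c_[s,np.ones(len(s))]*z[:,None])@T[:3,:3].T+T[:3,3]
def save(p,f,scale=1,crop=None):
    im=p['image'][:,:,::-1]
    if crop: x,y,w,h=crop; im=im[y:y+h,x:x+w]
    cv2.imwrite('pics/'+f,cv2.resize(im,None,fx=scale,fy=scale,interpolation=cv2.INTER_CUBIC))
def mark(p,q,n=2):
    return [(np.round(d['xy'],1),round(d['p'],2)) for d in env.mark_of(p,q)[:n]]
E
python3 - <<'E'
from h import *
print(env.read_state(), env.hold_point_z)
for c in ['top','scene']:
    p=shot(c); save(p,c+'0.png',1.5)
    print(c,np.round(p['T'],3).tolist(),p['fx'],p['k1'])
    for q,z in [('base',0),('bell',.012),('bell_handle',.123),('tap_grip',.158),('plunger_top',.152),('clip_seat',.047),('dish_a',.023),('spent',.047),('fresh',.0145),('tray',0),('cup_blue',0),('cup_grey',0),('reagent',0),('gauge',.1)]:
        try: print(q,[(m,pr,np.round(atz(p,m,z),3)[:2]) for m,pr in mark(p,q,3)])
        except Exception as e: print(q,e)
E
```

```text
pics
{'clock': 0.0, 'joints': array([-7.07112627e+01,  5.03825357e+00,  7.86243122e+01, -1.97643242e-03,
        9.64628950e+01, -5.90767553e+00]), 'qvel': array([-0.0444981 ,  0.07583161,  0.07911225, -0.06866758, -0.0819365 ,
       -0.02546879]), 'tau': array([ 8.80465341e-04, -3.40177274e+01, -3.02424359e+01,  7.18888873e-02,
        3.29391507e-02, -1.60658506e-04]), 'position': array([ 0.2339445 , -0.49715381,  0.20431618]), 'ee_rot': array([-1.79875003e+02, -1.09592191e-02,  2.51961806e+01]), 'ft_force': array([-0.21429549,  0.02473727,  0.33866562]), 'torque': array([0.0406158 , 0.02206244, 0.01056654]), 'finger_force': 0.0, 'finger_gap': 0.09395764026492388} -0.0188
top [[-0.029, -0.997, 0.072, 0.485], [-1.0, 0.03, 0.008, -0.022], [-0.01, -0.072, -0.997, 1.514], [0.0, 0.0, 0.0, 1.0]] 479.2561915363628 -0.1541217145525424
base [(array([236.5, 174.9]), 0.66, array([0.659, 0.053])), (array([174.5, 205.9]), 0.27, array([0.566, 0.253]))]
bell [(array([176.1, 207.3]), 0.83, array([0.561, 0.246])), (array([178.3, 185.1]), 0.46, array([0.631, 0.238]))]
bell_handle [(array([172.1, 20
[... 852 characters left out ...]
8, array([0.567, 0.234]))]
bell_handle [(array([203.5, 262.4]), 0.95, array([0.558, 0.236]))]
tap_grip [(array([216.7, 275.1]), 0.75, array([0.496, 0.263]))]
plunger_top [(array([186.9, 237.1]), 0.49, array([0.622, 0.215]))]
clip_seat []
dish_a []
spent []
fresh [(array([316.4, 196.7]), 0.88, array([ 0.467, -0.194]))]
tray [(array([336.2, 170. ]), 0.95, array([ 0.472, -0.351]))]
cup_blue [(array([214.9, 226.3]), 0.64, array([0.668, 0.062]))]
cup_grey [(array([196.5, 215.1]), 0.79, array([0.741, 0.057]))]
reagent [(array([182.7, 241.5]), 0.7, array([0.712, 0.155]))]
gauge it knows: base, bell, bell_handle, clip_seat, cup_blue, cup_grey, dish, fresh, plunger_top, reagent, spent, tap_grip, tray
```

View pics/top0.png

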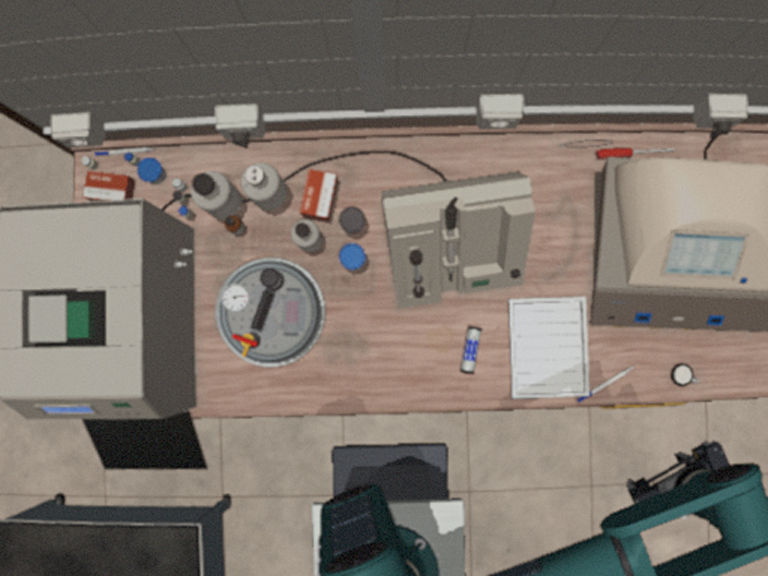

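View pics/scene0.png

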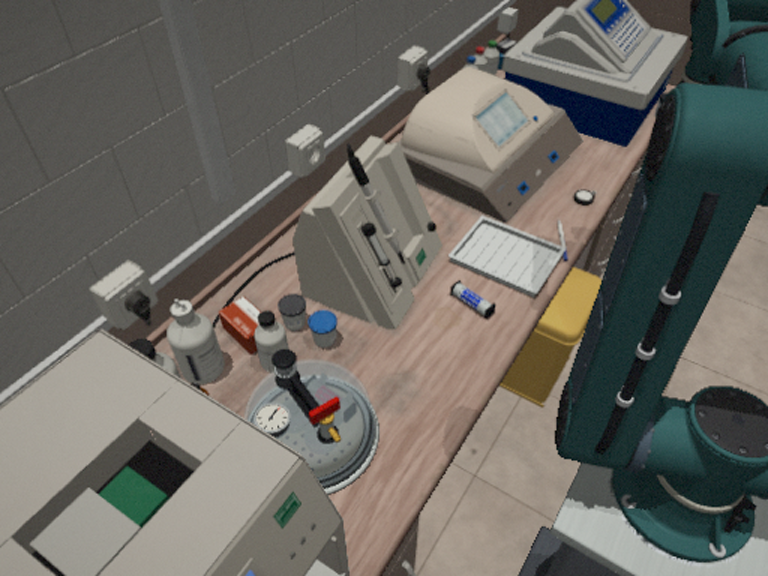

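The bell stands at about (0.56, 0.24), with its tap toward the robot. The fresh cartridge is near (0.467, -0.18) and the tray near (0.467, -0.35). In the top picture the red tap is at about (245,341) px and the knob at (270,278) px. I'll go above the bell for a close look.

>>> send_rows(steps=[[9.4, [0, 0, -5], 0], [9.4, [10, -10, -10], -8], [9.4, [53.2, -57.6, -12.6], -45], [9.4, [53.2, -57.6, -12.6], -45], [9.4, [53.2, -57.6, -12.6], -45], [9.4, [53.2, -57.6, -12.6], -45], [9.4, [53.2, -57.6, -12.6], -45], [9.4, [53.2, -57.6, -12.6], -45], [9.4, [53.2, -57.6, -12.6], -45], [9.4, [53.2, -57.6, -12.6], -45], [9.4, [53.2, -57.6, -12.6], -45], [9.4, [53.2, -57.6, -12.6], -45], [9.4, [53.2, -57.6, -12.6], -45], [9.4, [53.2, -57.6, -12.6], -45], [9.4, [53.2, -57.6, -12.6], -45], [9.4, [53.2, -57.6, -12.6], -45], [9.4, [53.2, -57.6, -12.6], -45], [9.4, [53.2, -57.6, -12.6], -45], [9.4, [53.2, -57.6, -12.6], -45], [9.4, [53.2, -57.6, -12.6], -45]])

```text
clock: 3.4
position: [0.4701, 0.249, 0.3317]
ee_rot: [180.0, 0.0, 70.1]
ft_force: [-0.3, 0.6, -0.1]
finger_gap: 0.0939
finger_force: 0.0
```

```bash
cat >> h.py <<'E'
def go(t,yaw=None):
    """tool shift (cm) and spin to world target t from measured pose"""
    T=tool(); d=T[:3,:3].T@(np.array(t)-T[:3,3])*100
    y0=env.read_state()['ee_rot'][2]
    return np.round(d,1).tolist(), None if yaw is None else round((y0-yaw+180)%360-180,1)
E
python3 - <<'E'
from h import *
s=env.read_state(); print(s['clock'],s['position'],s['ee_rot'],s['joints'])
p=shot('wrist'); save(p,'w1.png',1.5); print(np.round(p['hand_eye'],3).tolist(),p['fx'])
for q,z in [('bell',.012),('bell_handle',.123),('tap_grip',.158),('plunger_top',.152),('dish',.023),('spent',.047)]:
    print(q,[(m,pr,np.round(atz(p,m,z),4)[:2],np.round(pt(p,m),3)) for m,pr in mark(p,q,3)])
E
```

```text
3.4 [0.47010827 0.24901872 0.33168996] [1.79978182e+02 2.52756524e-02 7.01377957e+01] [ 2.18250823e+01  3.28137512e+00  6.61332214e+01 -3.56628416e-02
  1.10585917e+02  4.16747425e+01]
[[-0.0, -0.97, -0.244, 0.071], [1.0, -0.0, 0.001, -0.0], [-0.001, -0.244, 0.97, -0.179], [0.0, 0.0, 0.0, 1.0]] 280.3611325813602
bell [(array([305.4, 148.3]), 0.75, array([0.5609, 0.2375]), array([0.55 , 0.25 , 0.093]))]
bell_handle [(array([319.3, 156.4]), 0.65, array([0.5609, 0.2378]), array([0.56 , 0.239, 0.131])), (array([383.5, 220.4]), 0.19, array([0.6227, 0.1151]), array([0.646, 0.078, 0.052]))]
tap_grip [(array([272.7, 160.5]), 0.93, array([0.4978, 0.2599]), array([0.498, 0.262, 0.172]))]
plunger_top []
dish []
spent []
```

View pics/w1.png

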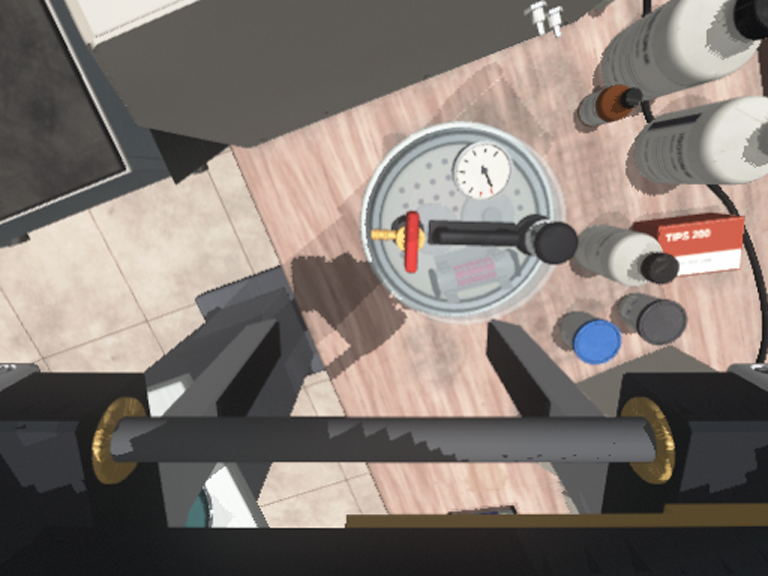

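The paddle shows at (412,240) in the viewed picture, with the handle to its right and the dial at (483,170). The bell's yaw is about -19.5°. I'll grip the tap now.

>>> send_rows(steps=[[5, [2, 2.4, 5], 0], [5, [2, 2.4, 10], 0], [5, [2, 2.4, 14], 0], [5, [2, 2.4, 17], 0], [5, [2, 2.4, 19], 0], [5, [2, 2.4, 19], 0], [5, [2, 2.4, 19], 0], [0.5, [2, 2.4, 19], 0], [0.5, [2, 2.4, 19], 0], [0.5, [2, 2.4, 19], 0], [0.5, [2, 2.4, 19], 0], [0.5, [2, 2.4, 19], 0], [0.5, [2, 2.4, 19], 0]])

```text
clock: 5.05
position: [0.4998, 0.2611, 0.1426]
ee_rot: [180.0, -0.1, 70.2]
ft_force: [-1.8, -0.4, 5.1]
finger_gap: 0.0227
finger_force: 30.0
```

Run:
```python
from h import *
s=env.read_state(); print(s['clock'],s['position'],s['finger_gap'],s['finger_force'],s['ft_force'])
p=shot('wrist'); save(p,'w2.png',1.5)
```

```text
5.05 [0.4998449  0.26108608 0.142613  ] 0.022686883980118616 30.00149186089402 [-1.81056837 -0.38675852  5.05933414]
```

View pics/w2.png

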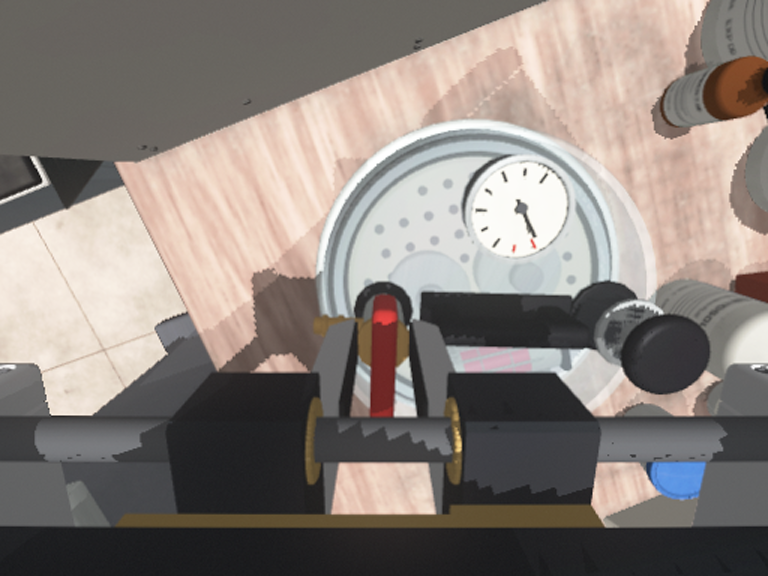

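The fingers closed on the brass hub under the paddle, so I'm 8–9 mm too low. I'll open, raise, regrip and turn.

>>> send_rows(steps=[[4, [0, 0, 0], 0], [4, [0, 0, 0], 0], [4, [0, 0, -0.9], 0], [4, [0, 0, -0.9], 0], [0.4, [0, 0, -0.9], 0], [0.4, [0, 0, -0.9], 0], [0.4, [0, 0, -0.9], 0], [0.4, [0, 0, -0.9], 0], [0.4, [0, 0, -0.9], 0]])

```text
clock: 6.0
position: [0.4996, 0.2606, 0.1502]
ee_rot: [-180.0, 0.0, 70.2]
ft_force: [1.0, 0.9, -0.3]
finger_gap: 0.0098
finger_force: 29.9
```

>>> send_rows(steps=[[0.4, [0, 0, 0], 8], [0.4, [0, 0, 0], 16], [0.4, [0, 0, 0], 24], [0.4, [0, 0, 0], 32], [0.4, [0, 0, 0], 40], [0.4, [0, 0, 0], 48], [0.4, [0, 0, 0], 56], [0.4, [0, 0, 0], 64], [0.4, [0, 0, 0], 72], [0.4, [0, 0, 0], 79], [0.4, [0, 0, 0], 82], [0.4, [0, 0, 0], 82], [0.4, [0, 0, 0], 82], [4, [0, 0, 0], 82], [4, [0, 0, 0], 82], [4, [0, 0, 0], 82], [4, [0, 0, -5], 82], [4, [0, 0, -9], 82], [4, [0, 0, -12], 75]])

```text
clock: 7.9
position: [0.4998, 0.2612, 0.2735]
ee_rot: [-179.9, -0.2, -4.6]
ft_force: [0.5, 0.3, -1.2]
finger_gap: 0.0401
finger_force: 0.0
```

Run:
```python
from h import *
s=env.read_state(); print(s['clock'],s['position'],s['ee_rot'],s['joints'][5])
p=shot('wrist'); save(p,'w3.png',1.5)
for q,z in [('bell',.012),('bell_handle',.123),('tap_grip',.158),('plunger_top',.152),('dish',.023),('spent',.047)]:
    print(q,[(m,pr,np.round(atz(p,m,z),4)[:2],np.round(pt(p,m),3)) for m,pr in mark(p,q,3)])
```

```text
7.9 [0.49981391 0.26115162 0.27348226] [-1.79902590e+02 -1.50466276e-01 -4.58629052e+00] 116.40520677191587
bell [(array([269. , 125.4]), 0.72, array([0.5592, 0.2364]), array([0.562, 0.242, 0.129]))]
bell_handle [(array([272.2, 128.9]), 0.95, array([0.5577, 0.2379]), array([0.558, 0.238, 0.132]))]
tap_grip [(array([324. ,  13.2]), 0.7, array([0.6615, 0.1842]), array([0.687, 0.164, 0.077])), (array([256.8, 189.3]), 0.64, array([0.4964, 0.2606]), array([0.499, 0.26 , 0.17 ]))]
plunger_top [(array([295.8,  67.1]), 0.57, array([0.6173, 0.212 ]), array([0.617, 0.212, 0.152]))]
dish [(array([266.5, 124.8]), 0.56, array([0.5607, 0.2406]), array([0.562, 0.243, 0.093]))]
spent []
```

View pics/w3.png

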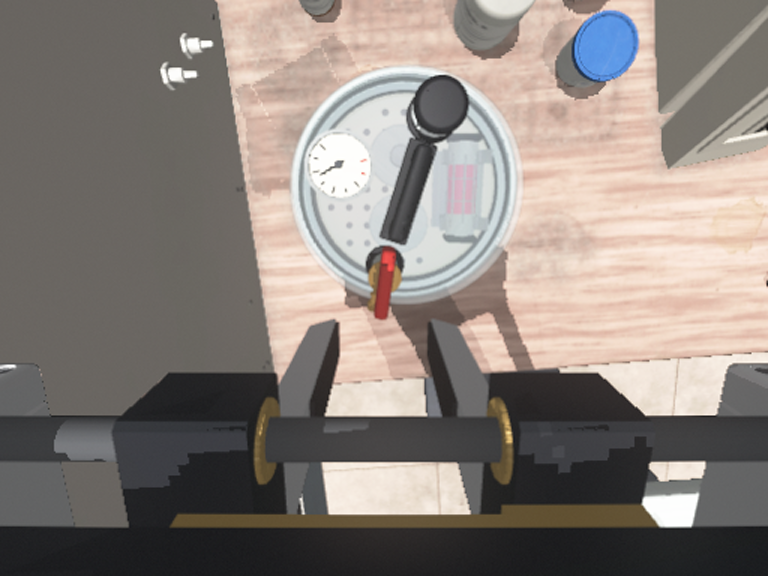

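The tap is open, and the needle has left the red end. Two dishes show through the bell, at about (398,145) and (400,225). I'll grip the handle next.

>>> send_rows(steps=[[3.2, [6.0, 1.9, 0], 8], [3.2, [6.0, 1.9, 4], 16], [3.2, [6.0, 1.9, 9], 18], [3.2, [6.0, 1.9, 13], 18], [3.2, [6.0, 1.9, 15.5], 18], [3.2, [6.0, 1.9, 16.6], 18], [3.2, [6.0, 1.9, 16.6], 18], [0.5, [6.0, 1.9, 16.6], 18], [0.5, [6.0, 1.9, 16.6], 18], [0.5, [6.0, 1.9, 16.6], 18], [0.5, [6.0, 1.9, 16.6], 18], [0.5, [6.0, 1.9, 16.6], 18]])

```text
clock: 9.45
position: [0.5588, 0.2364, 0.1068]
ee_rot: [-179.9, -0.2, -22.8]
ft_force: [-1.5, -2.9, 5.4]
finger_gap: 0.0127
finger_force: 30.0
```

>>> send_rows(steps=[[0.5, [0, 0, -0.5], 0], [0.5, [0, 0, -1.2], 0], [0.5, [0, 0, -2.2], 0], [0.5, [0, 0, -4], 0], [0.5, [0, 0, -6.5], 0], [0.5, [0, 0, -9], 0], [0.5, [0, 0, -11], 0], [0.5, [0, 0, -11.5], 0], [0.5, [0, 0, -11.5], 0]])

```text
clock: 10.35
position: [0.558, 0.2372, 0.2203]
ee_rot: [-179.9, -0.0, -22.8]
ft_force: [-1.1, 0.2, -5.8]
finger_gap: 0.0126
finger_force: 30.0
```

>>> send_rows(steps=[[0.5, [0, 1.5, 0], 0], [0.5, [0, 4, 0], 0], [0.5, [-0.2, 7, 0], 0], [0.5, [-0.3, 10, 0], 0], [0.5, [-0.4, 13, 0], 0], [0.5, [-0.5, 16, 0], 0], [0.5, [-0.5, 19, 0], 0], [0.5, [-0.5, 22, 0], 0], [0.5, [-0.5, 24, 0], 0], [0.5, [-0.5, 24.9, 0], 0], [0.5, [-0.5, 24.9, 2], 0], [0.5, [-0.5, 24.9, 5], 0], [0.5, [-0.5, 24.9, 8], 0], [0.5, [-0.5, 24.9, 10.5], 0], [0.5, [-0.5, 24.9, 11.8], 0], [0.5, [-0.5, 24.9, 12.4], 0], [0.5, [-0.5, 24.9, 12.6], 0], [0.5, [-0.5, 24.9, 12.7], 0]])

```text
clock: 12.15
position: [0.4571, 0.0093, 0.0947]
ee_rot: [-180.0, -0.1, -22.8]
ft_force: [-6.7, 1.5, 6.4]
finger_gap: 0.013
finger_force: 30.0
```

>>> send_rows(steps=[[3.2, [0, 0, 0], 0], [3.2, [0, 0, 0], 0], [3.2, [0, 0, 0], 0], [3.2, [0, 0, -2], 0], [3.2, [0, 0, -6], 0], [3.2, [0, 0, -11], 0], [3.2, [0, 0, -16], 0], [3.2, [0, 0, -21], 0], [4, [-2, -6, -23.5], -8], [4, [-4, -11, -23.5], -16], [4, [-6, -16, -23.5], -23], [4, [-6.8, -21, -23.5], -23], [4, [-6.8, -22.2, -23.5], -23], [4, [-6.8, -22.2, -23.5], -23], [4, [-6.8, -22.2, -23.5], -23], [4, [-6.8, -22.2, -23.5], -23]])

```text
clock: 13.75
position: [0.4803, 0.2392, 0.3278]
ee_rot: [180.0, -0.0, 0.1]
ft_force: [0.9, -0.6, 0.7]
finger_gap: 0.0401
finger_force: 0.0
```

Run:
```python
from h import *
s=env.read_state(); print(s['clock'],s['position'],s['ee_rot'],s['joints'])
p=shot('wrist'); save(p,'w4.png',1.5)
for q,z in [('base',0),('clip_seat',.047),('dish',.023),('spent',.047)]:
    print(q,[(m,pr,np.round(atz(p,m,z),4)[:2],np.round(pt(p,m),3)) for m,pr in mark(p,q,4)])
for d in env.masks_of(p,'dish')[:4]:
    c=cloud(p,d['mask']); k=c[(c[:,2]>.06)&(c[:,2]<.075)]; print(d['rect'],d['p'],len(k),np.round(k.mean(0),4) if len(k) else 0,np.round(np.median(c,0),3))
c=cloud(p); k=c[(c[:,2]>.06)&(c[:,2]<.075)&(np.hypot(c[:,0]-.558,c[:,1]-.237)<.11)]
from scipy.cluster.hierarchy import fcluster,linkage
l=fcluster(linkage(k[:,:2]),.008,'distance')
for i in set(l): print(sum(l==i),np.round(k[l==i].mean(0),4),np.round(k[l==i].min(0),3),np.round(k[l==i].max(0),3))
```

```text
13.75 [0.4802812  0.2392436  0.32783268] [ 1.79980240e+02 -4.70718265e-02  1.31527368e-01] [ 2.04471976e+01  3.76767142e+00  6.60591459e+01 -3.71440099e-02
  1.10135896e+02  1.10302880e+02]
base [(array([259.4, 114.1]), 0.84, array([0.5589, 0.2328]), array([0.559, 0.233, 0.023]))]
clip_seat [(array([290.3, 111.8]), 0.62, array([0.5618, 0.1845]), array([0.561, 0.186, 0.061]))]
dish [(array([251.1,  97.7]), 0.91, array([0.5846, 0.2469]), array([0.583, 0.247, 0.048])), (array([252.7, 131.5]), 0.56, array([0.53  , 0.2443]), array([0.532, 0.244, 0.066]))]
spent [(array([288.6, 112.6]), 0.94, array([0.5606, 0.1872]), array([0.56 , 0.189, 0.06 ])), (array([291.8, 115.9]), 0.72, array([0.5555, 0.182 ]), array([0.555, 0.184, 0.061])), (array([254.2, 113.7]), 0.27, array([0.5588, 0.2417]), array([0.559, 0.242, 0.022]))]
[234.9, 117.2, 36.6, 36.6] 0.77 130 [0.5272 0.2451 0.0652] [0.527 0.245 0.048]
[237.1, 76.6, 34.3, 37.4] 0.57 146 [0.5887 0.2392 0.0653] [0.589 0.239 0.048]
[322.7, 108.9, 139.5, 140.0] 0.53 2832 [0.4743 0.0416 0.0701] [0.469 0.035 0.078]
130 [0.5272 0.2451 0.0652] [0.517 0.236 0.061] [0.536 0.254 0.067]
146 [0.5887 0.2392 0.0653] [0.58  0.23  0.061] [0.599 0.248 0.067]
41 [0.5819 0.1626 0.0651] [0.577 0.16  0.06 ] [0.587 0.166 0.07 ]
36 [0.5854 0.2002 0.0654] [0.58  0.196 0.06 ] [0.591 0.203 0.07 ]
441 [0.5509 0.1838 0.0616] [0.506 0.164 0.06 ] [0.603 0.208 0.07 ]
```

View pics/w4.png

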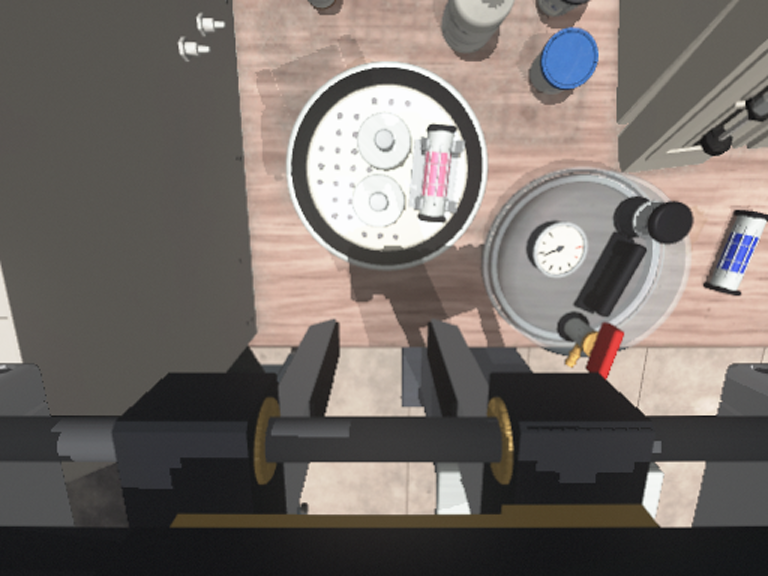

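There are two dishes, with knobs at (384,139) and (378,201) px. The spent cartridge is in the clip at (436,172) px, and the bell stands upright at right. I'll take dish 1, the nearer one.

>>> send_rows(steps=[[3.4, [4.7, -0.6, 5], 0], [3.4, [4.7, -0.6, 10], 0], [3.4, [4.7, -0.6, 15], 0], [3.4, [4.7, -0.6, 20], 0], [3.4, [4.7, -0.6, 24], 0], [3.4, [4.7, -0.6, 26.5], 0], [3.4, [4.7, -0.6, 27.7], 0], [3.4, [4.7, -0.6, 27.7], 0], [0.5, [4.7, -0.6, 27.7], 0], [0.5, [4.7, -0.6, 27.7], 0], [0.5, [4.7, -0.6, 27.7], 0], [0.5, [4.7, -0.6, 27.7], 0], [0.5, [4.7, -0.6, 26], 0], [0.5, [4.7, -0.6, 22], 0], [0.5, [4.7, -0.6, 18], 0], [0.5, [4.7, -0.6, 13], 0], [0.5, [4.7, -0.6, 8], 0], [0.5, [4.7, -0.6, 7], 0], [0.5, [4.7, -0.6, 7], 0]])

```text
clock: 15.95
position: [0.528, 0.2468, 0.2601]
ee_rot: [-179.9, -0.3, 0.2]
ft_force: [-0.1, 0.5, -0.9]
finger_gap: 0.0192
finger_force: 30.0
```

>>> send_rows(steps=[[0.5, [-2, 1, 0], 0], [0.5, [-4, 3, 0], 0], [0.5, [-6, 7, 0], 0], [0.5, [-6.5, 11, 0], 0], [0.5, [-6.5, 15, 0], 0], [0.5, [-6.5, 19, 0], 0], [0.5, [-6.5, 23, 0], 0], [0.5, [-6.5, 27, 0], 0], [0.5, [-6.5, 31, 0], 0], [0.5, [-6.5, 35, 0], 0], [0.5, [-6.5, 39, 0], 0], [0.5, [-6.5, 43, 0], 0], [0.5, [-6.5, 47, 0], 0], [0.5, [-6.5, 51, 0], 0], [0.5, [-6.5, 55, 0], 0], [0.5, [-6.5, 59, 0], 0], [0.5, [-6.5, 61, 0], 0], [0.5, [-6.5, 62, 0], 0], [0.5, [-6.5, 62, 0], 0], [0.5, [-6.5, 62, 0], 0]])

```text
clock: 17.95
position: [0.4641, -0.3727, 0.2561]
ee_rot: [-179.9, 0.1, 0.2]
ft_force: [0.1, -0.4, -1.2]
finger_gap: 0.0193
finger_force: 30.0
```

```bash
cat >> h.py <<'E'
def tray(p):
    # rim points, height .018, near the tray; min-area rectangle
    c=cloud(p); k=c[(c[:,2]>.012)&(c[:,2]<.024)&(c[:,0]>.33)&(c[:,0]<.575)&(c[:,1]<-.23)&(c[:,1]>-.5)]
    return cv2.minAreaRect((k[:,:2]*1000).astype(np.float32)), len(k)
E
python3 - <<'E'
from h import *
s=env.read_state(); print(s['clock'],s['position'],s['ee_rot'],s['finger_gap'],s['finger_force'])
p=shot('wrist'); print(tray(p)); print([(m,pr,np.round(atz(p,m,0),3)) for m,pr in mark(p,'tray')])
save(p,'w5.png',1.5)
t=shot('top'); print([(m,pr,np.round(atz(t,m,0),3)) for m,pr in mark(t,'tray')])
for d in env.masks_of(p,'tray')[:1]:
    c=cloud(p,d['mask']);print(d['rect'],d['p'],np.round(c.min(0),3),np.round(c.max(0),3))
E
```

```text
17.95 [ 0.46411807 -0.37268024  0.2560638 ] [-1.79862274e+02  9.17988073e-02  2.42998151e-01] 0.01929662218766757 29.99990165233612
(((467.09564208984375, -381.57659912109375), (205.486572265625, 231.67034912109375), 0.2190117985010147), 2208)
[(array([239.5, 164.3]), 0.76, array([ 0.465, -0.347,  0.   ]))]
[(array([368.1, 232.2]), 0.95, array([ 0.464, -0.359,  0.   ]))]
[181.4, 93.1, 114.7, 136.5] 0.66 [ 0.364 -0.433 -0.003] [ 0.573 -0.26   0.25 ]
```

View pics/w5.png

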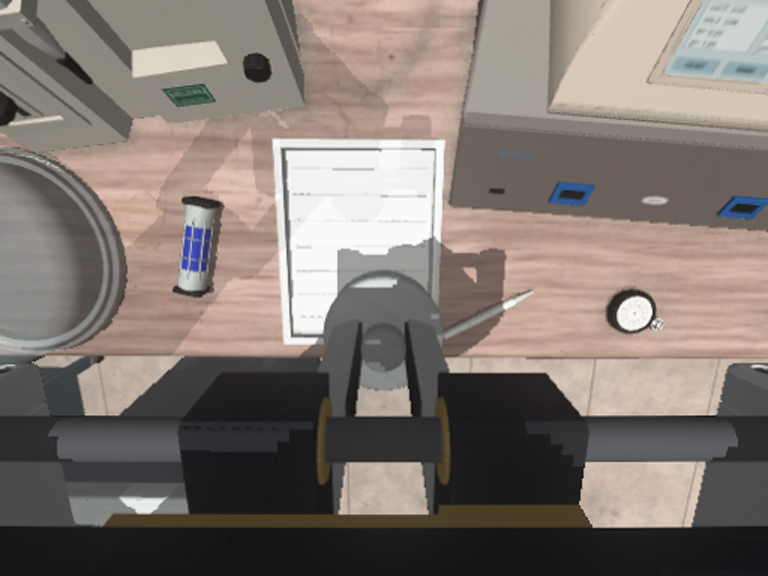

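The tray sits at about (0.465, -0.347), square to the axes, and the dish hangs upright in the gripper. I'll place it at (0.50, -0.385).

>>> send_rows(steps=[[0.5, [2, 0.6, 4], 0], [0.5, [3.6, 1.2, 9], 0], [0.5, [3.6, 1.2, 14], 0], [0.5, [3.6, 1.2, 18], 0], [0.5, [3.6, 1.2, 20.5], 0], [0.5, [3.6, 1.2, 21.8], 0], [0.5, [3.6, 1.2, 22.4], 0], [0.5, [3.6, 1.2, 22.4], 0], [3.4, [3.6, 1.2, 22.4], 0], [3.4, [3.6, 1.2, 22.4], 0], [3.4, [3.6, 1.2, 22.4], 0], [3.4, [3.6, 1.2, 20], 0], [3.4, [3.6, 1.2, 16], 0], [3.4, [3.6, 1.2, 11], 0], [3.4, [3.6, 1.2, 6], 0], [3.4, [3.6, 1.2, 1], 0], [3.4, [1, -3, 0], 0], [3.4, [0, -8, 0], 0], [3.4, [0, -13, 0], 0], [3.4, [0, -18, 0], 0]])

```text
clock: 20.2
position: [0.4632, -0.1939, 0.2586]
ee_rot: [179.9, -0.1, 0.1]
ft_force: [1.0, -0.5, -0.0]
finger_gap: 0.0339
finger_force: 0.0
```

>>> send_rows(steps=[[3.4, [0, -5, 0], 0], [3.4, [0, -10, 0], 0], [3.4, [0, -15, 0], 0], [3.4, [0, -20, 0], 0], [3.4, [0, -25, 0], 0], [3.4, [0, -30, 0], 0], [3.4, [0, -35, 0], 0], [3.4, [2, -40, 0], 0], [3.4, [4, -42, 0], 0], [3.4, [6, -42, 0], 0], [3.4, [6, -42, 0], 0]])

```text
clock: 21.3
position: [0.5234, 0.2257, 0.2567]
ee_rot: [180.0, 0.0, 0.2]
ft_force: [0.5, -0.2, 0.6]
finger_gap: 0.034
finger_force: 0.0
```

Run:
```python
from h import *
s=env.read_state(); print(s['clock'],s['position'],s['ee_rot'],s['finger_gap'])
p=shot('wrist')
c=cloud(p); k=c[(c[:,2]>.06)&(c[:,2]<.075)&(np.hypot(c[:,0]-.558,c[:,1]-.237)<.11)&(c[:,1]>.215)]
print(len(k),np.round(k.mean(0),4),k.min(0),k.max(0)); print(go([*k.mean(0)[:2],.0505],0))
t=shot('top'); print([(m,pr,np.round(atz(t,m,.004),3)) for m,pr in mark(t,'dish',3)])
```

```text
21.3 [0.52341517 0.22570235 0.2567403 ] [1.79965224e+02 1.14991802e-02 2.41313078e-01] 0.03395758948111065
192 [0.5889 0.2392 0.0652] [0.57965285 0.22944675 0.06225516] [0.59858893 0.24882982 0.06708802]
([6.7, -1.4, 20.7], np.float64(0.2))
[(array([178.8, 197.4]), 0.63, array([0.592, 0.238, 0.004])), (array([376.3, 220.8]), 0.54, array([ 0.499, -0.386,  0.004]))]
```

>>> send_rows(steps=[[3.4, [6.7, -1.4, 4], 0], [3.4, [6.7, -1.4, 9], 0], [3.4, [6.7, -1.4, 14], 0], [3.4, [6.7, -1.4, 18], 0], [3.4, [6.7, -1.4, 20], 0], [3.4, [6.7, -1.4, 20.6], 0], [3.4, [6.7, -1.4, 20.6], 0], [0.5, [6.7, -1.4, 20.6], 0], [0.5, [6.7, -1.4, 20.6], 0], [0.5, [6.7, -1.4, 20.6], 0], [0.5, [6.7, -1.4, 20.6], 0], [0.5, [6.7, -1.4, 19], 0], [0.5, [6.7, -1.4, 15], 0], [0.5, [6.7, -1.4, 10], 0], [0.5, [6.7, -1.4, 5], 0], [0.5, [6.7, -1.4, 0], 0], [0.5, [4, 0, 0], 0], [0.5, [1, 1, 0], 0], [0.5, [-3, 3, 0], 0], [0.5, [-6, 5, 0], 0]])

```text
clock: 23.45
position: [0.4603, 0.1744, 0.2582]
ee_rot: [-180.0, -0.0, 0.3]
ft_force: [0.2, -0.6, -0.3]
finger_gap: 0.0191
finger_force: 30.0
```

>>> send_rows(steps=[[0.5, [0, 4, 0], 0], [0.5, [0, 8, 0], 0], [0.5, [0, 12, 0], 0], [0.5, [0, 16, 0], 0], [0.5, [0, 20, 0], 0], [0.5, [0, 24, 0], 0], [0.5, [0, 28, 0], 0], [0.5, [0, 32, 0], 0], [0.5, [0, 36, 0], 0], [0.5, [0, 40, 0], 0], [0.5, [0, 44, 0], 0], [0.5, [0, 48, 0], 0], [0.5, [0, 52, 0], 0], [0.5, [0, 54, 0], 0], [0.5, [0, 55, 0], 0], [0.5, [0, 55, 0], 0]])

```text
clock: 25.05
position: [0.464, -0.3759, 0.2574]
ee_rot: [-180.0, 0.0, 0.1]
ft_force: [0.6, -0.0, -1.1]
finger_gap: 0.0189
finger_force: 30.0
```

Run:
```python
from h import *
s=env.read_state(); print(s['clock'],s['position'],s['ee_rot'],s['finger_gap'])
t=shot('top'); print([(m,pr,np.round(atz(t,m,0),3)) for m,pr in mark(t,'tray')],[(m,pr,np.round(atz(t,m,.004),3)) for m,pr in mark(t,'dish',3)])
p=shot('wrist'); print([(m,pr,np.round(atz(p,m,0),3)) for m,pr in mark(p,'tray')],[(m,pr,np.round(atz(p,m,.004),3)) for m,pr in mark(p,'dish',3)])
print(go([.433,-.385,.032],0))
```

```text
25.05 [ 0.46398277 -0.37588975  0.25737575] [-1.79968867e+02  2.24822865e-02  1.24955450e-01] 0.018882874179555306
[(array([366.9, 231.7]), 0.8, array([ 0.466, -0.355,  0.   ])), (array([195. , 205.5]), 0.61, array([0.565, 0.187, 0.   ]))] [(array([377.5, 219.2]), 0.64, array([ 0.504, -0.39 ,  0.004]))]
[(array([238.3, 164.5]), 0.67, array([ 0.465, -0.347,  0.   ]))] [(array([264.9, 144.2]), 0.75, array([ 0.497, -0.388,  0.004])), (array([255.3, 213.8]), 0.6, array([ 0.385, -0.374,  0.004]))]
([-3.2, 1.1, 22.6], np.float64(0.3))
```

>>> send_rows(steps=[[0.5, [-1.6, 0.5, 4], 0], [0.5, [-3.1, 0.9, 9], 0], [0.5, [-3.1, 0.9, 14], 0], [0.5, [-3.1, 0.9, 18], 0], [0.5, [-3.1, 0.9, 20.5], 0], [0.5, [-3.1, 0.9, 22], 0], [0.5, [-3.1, 0.9, 22.5], 0], [0.5, [-3.1, 0.9, 22.5], 0], [3.4, [-3.1, 0.9, 22.5], 0], [3.4, [-3.1, 0.9, 22.5], 0], [3.4, [-3.1, 0.9, 22.5], 0], [3.4, [-3.1, 0.9, 20], 0], [3.4, [-3.1, 0.9, 16], 0], [3.4, [-3.1, 0.9, 11], 0], [3.4, [-3.1, 0.9, 6], 0], [3.4, [-3.1, 0.9, 1], 0], [3.4, [-2, -3, 0], 0], [3.4, [-1, -8, 0], 0], [3.4, [0, -13, 0], 0], [3.4, [0, -18, 0], 0]])

```text
clock: 27.35
position: [0.4642, -0.1956, 0.2577]
ee_rot: [180.0, -0.1, 0.2]
ft_force: [0.2, 0.2, 0.4]
finger_gap: 0.034
finger_force: 0.0
```

>>> send_rows(steps=[[5, [0, -5, 0], 0], [5, [0, -10, 0], 0], [5, [0, -15, 0], 0], [5, [0, -20, 0], 0], [5, [0, -25, 0], 0], [5, [0, -30, 0], 0], [5, [0, -34, 0], 0], [5, [1, -37, 0], 0], [5, [2.5, -38.6, 0], 0], [5, [2.5, -38.6, 0], 0], [5, [2.5, -38.6, 0], 0]])

```text
clock: 28.45
position: [0.4871, 0.1888, 0.2573]
ee_rot: [180.0, 0.0, 0.2]
ft_force: [0.6, 0.7, -0.8]
finger_gap: 0.0498
finger_force: 0.0
```

```bash
cat > clip.py <<'E'
from h import *
s=env.read_state(); print(s['clock'],s['position'],s['ee_rot'],s['finger_gap'])
p=shot('wrist'); save(p,'clip%d.png'%int(s['clock']*100),2,(180,40,200,180))
for q,z in [('base',0),('clip_seat',.047),('spent',.047)]: print(q,[(m,pr,np.round(atz(p,m,z),4)[:2]) for m,pr in mark(p,q,2)])
c=cloud(p); 
# white plate ring: circle fit at plate height edge
k=c[(c[:,2]>.052)&(c[:,2]<.066)&(np.hypot(c[:,0]-.558,c[:,1]-.183)<.07)&(c[:,1]<.212)]
m=cv2.minAreaRect((k[:,:2]*1000).astype(np.float32)); print('rect',m,len(k))
hi=c[(c[:,2]>.064)&(c[:,2]<.08)&(np.hypot(c[:,0]-.558,c[:,1]-.183)<.07)&(c[:,1]<.222)]
from scipy.cluster.hierarchy import fcluster,linkage
l=fcluster(linkage(hi[:,:2]),.006,'distance')
for i in set(l):
    if sum(l==i)>4: print('lip',sum(l==i),np.round(hi[l==i].mean(0),4))
pl=c[(c[:,2]>.018)&(c[:,2]<.027)&(np.hypot(c[:,0]-.558,c[:,1]-.235)<.125)]
(x,y),r=cv2.minEnclosingCircle((pl[:,:2]*1000).astype(np.float32)); print('plate',x,y,r)
ms=env.masks_of(p,'spent')
if ms:
    b=cloud(p,ms[0]['mask']); print('spent', ms[0]['p'],cv2.minAreaRect((b[b[:,2]>.05][:,:2]*1000).astype(np.float32)))
t=shot('top'); print([(m,pr,np.round(atz(t,m,.004),3)) for m,pr in mark(t,'dish',3)])
E
python3 clip.py; ls pics
```

```text
28.45 [0.48710478 0.18876061 0.2573089 ] [1.79959012e+02 3.54368134e-02 2.22687591e-01] 0.049788458792156584
base [(array([225.1, 119.6]), 0.79, array([0.556 , 0.2351])), (array([260.2, 119.5]), 0.69, array([0.5564, 0.1821]))]
clip_seat [(array([259.2, 118.6]), 0.83, array([0.5577, 0.1842]))]
spent [(array([258.7, 120.7]), 0.9, array([0.555 , 0.1849]))]
rect ((554.8089599609375, 182.43008422851562), (42.170372009277344, 97.99112701416016), 85.49149322509766) 1674
lip 36 [0.5857 0.2013 0.0669]
lip 35 [0.5821 0.1613 0.0671]
lip 29 [0.5258 0.2066 0.0671]
lip 34 [0.5224 0.1666 0.0669]
plate 558.4873657226562 235.82383728027344 90.28311157226562
spent 0.75 ((555.3881225585938, 183.98641967773438), (26.891630172729492, 96.29109954833984), 85.51753997802734)
[(array([376.6, 219.9]), 0.78, array([ 0.502, -0.387,  0.004]))]
clip2845.png
scene0.png
top0.png
w1.png
w2.png
w3.png
w4.png
w5.png
```

>>> send_rows(steps=[[4.6, [4, 0.3, 3], 3], [4.6, [6.7, 0.5, 7], 5.3], [4.6, [6.7, 0.5, 12], 5.3], [4.6, [6.7, 0.5, 16], 5.3], [4.6, [6.7, 0.5, 19.5], 5.3], [4.6, [6.7, 0.5, 22], 5.3], [4.6, [6.7, 0.5, 22.8], 5.3], [4.6, [6.7, 0.5, 22.8], 5.3], [1.5, [6.7, 0.5, 22.8], 5.3], [1.5, [6.7, 0.5, 22.8], 5.3], [1.5, [6.7, 0.5, 22.8], 5.3], [1.5, [6.7, 0.5, 22.8], 5.3], [1.5, [6.7, 0.5, 22.8], 5.3]])

```text
clock: 30.1
position: [0.5558, 0.1836, 0.0318]
ee_rot: [180.0, -0.2, -5.1]
ft_force: [-0.5, -3.5, 5.4]
finger_gap: 0.0276
finger_force: 30.0
```

View pics/clip2845.png

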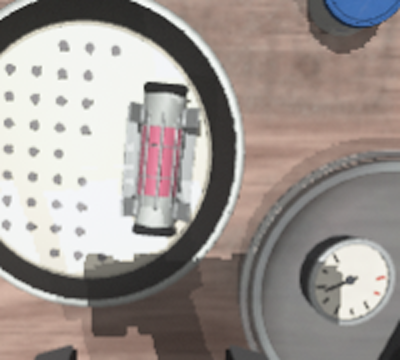

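The crop shows the spent cartridge in the clip at (162,158), with steel leaves on both sides. The plate is otherwise empty. I'll pull it straight up.

>>> send_rows(steps=[[1.5, [0, 0, -0.3], 0], [1.5, [0, 0, -0.7], 0], [1.5, [0, 0, -1.1], 0], [1.5, [0, 0, -1.6], 0], [1.5, [0, 0, -2.2], 0], [1.5, [0, 0, -3], 0], [1.5, [0, 0, -5], 0], [1.5, [0, 0, -8], 0], [1.5, [0, 0, -12], 0], [1.5, [0, 0, -17], 0], [1.5, [0, 0, -21], 0], [1.5, [0, 0, -22], 0], [1.5, [0, 0, -22], 0]])

```text
clock: 31.4
position: [0.5553, 0.1848, 0.2541]
ee_rot: [-179.8, -0.4, -5.1]
ft_force: [0.3, 0.3, -1.3]
finger_gap: 0.0274
finger_force: 30.0
```

Run:
```python
from h import *
s=env.read_state(); print(s['clock'],s['position'],s['ee_rot'],s['finger_gap'])
p=shot('wrist'); save(p,'w6.png',1.5)
t=shot('top'); print([(m,pr,np.round(atz(t,m,0),3)) for m,pr in mark(t,'tray')],[(m,pr,np.round(atz(t,m,.0145),3)) for m,pr in mark(t,'fresh',3)])
```

```text
31.4 [0.5552908  0.18478876 0.25406209] [-179.83036939   -0.42959909   -5.07320506] 0.02739339580845547
[(array([366.7, 231.8]), 0.72, array([ 0.466, -0.355,  0.   ]))] [(array([312.7, 231.1]), 0.71, array([ 0.474, -0.181,  0.014]))]
```

View pics/w6.png

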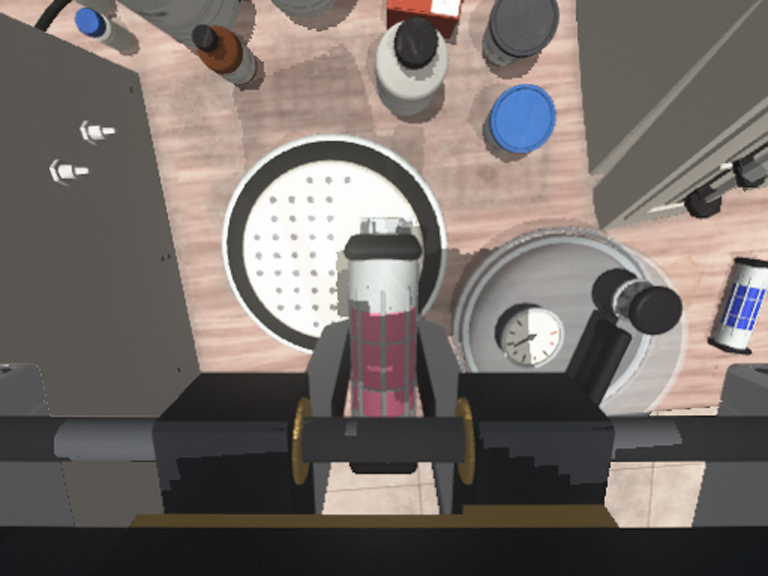

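The spent cartridge is held across its middle, shown at (385,350). I'll carry it to the tray.

>>> send_rows(steps=[[1.5, [-3, 2, 0], 0], [1.5, [-6, 4, 0], 0], [1.5, [-8.8, 6.3, 0], 0], [1.5, [-8.4, 10, 0], -2], [1.5, [-8.0, 14, 0], -4], [1.5, [-7.7, 18, 0], -5], [1.5, [-7.3, 22, 0], -5], [1.5, [-6.9, 26, 0], -5], [1.5, [-6.5, 30, 0], -5], [1.5, [-6.2, 34, 0], -5], [1.5, [-5.8, 38, 0], -5], [1.5, [-5.4, 42, 0], -5], [1.5, [-5, 46, 0], -5], [1.5, [-4.7, 49, 0], -5], [1.5, [-4.5, 50.7, 0], -5], [1.5, [-4.5, 50.7, 0], -5], [1.5, [-4.5, 50.7, 3], -5], [1.5, [-4.5, 50.7, 6], -5], [1.5, [-4.5, 50.7, 6], -5]])

```text
clock: 33.5
position: [0.4623, -0.3131, 0.1839]
ee_rot: [-179.5, 0.5, 0.0]
ft_force: [-0.2, -0.2, -1.8]
finger_gap: 0.0274
finger_force: 30.0
```

Run:
```python
from h import *
s=env.read_state(); print(s['clock'],s['position'],s['ee_rot'],s['finger_gap'])
p=shot('wrist'); save(p,'w7.png',1.5)
print([(m,pr,np.round(atz(p,m,0),3)) for m,pr in mark(p,'tray')],[(m,pr,np.round(atz(p,m,.004),3)) for m,pr in mark(p,'dish',3)])
print(go([.466,-.316,.007],0))
```

```text
33.5 [ 0.46226065 -0.3131025   0.18388466] [-1.79545404e+02  4.79594139e-01  2.70656999e-03] 0.027384246022405412
[(array([280.7, 173.4]), 0.75, array([ 0.462, -0.344,  0.   ]))] [(array([315., 144.]), 0.69, array([ 0.5  , -0.387,  0.004])), (array([309.9, 197.5]), 0.58, array([ 0.43 , -0.384,  0.004]))]
([0.1, -0.0, 18.4], np.float64(-0.0))
```

View pics/w7.png

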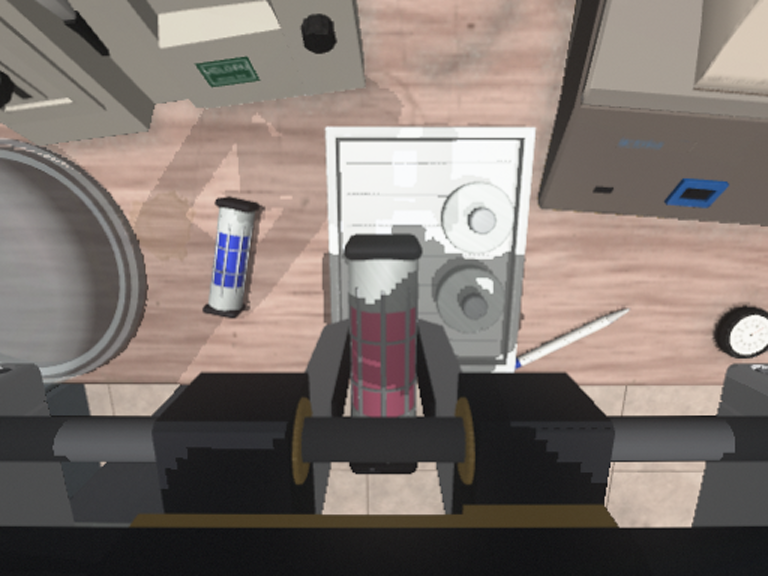

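Both dishes stand upright on the tray, at (482,218) and (472,300). I'll lay the spent cartridge beside them.

>>> send_rows(steps=[[1.5, [0.1, 0, 4], 0], [1.5, [0.1, 0, 8], 0], [1.5, [0.1, 0, 12], 0], [1.5, [0.1, 0, 15], 0], [1.5, [0.1, 0, 16.8], 0], [1.5, [0.1, 0, 17.4], 0], [1.5, [0.1, 0, 17.7], 0], [1.5, [0.1, 0, 17.7], 0], [4.4, [0.1, 0, 17.7], 0], [4.4, [0.1, 0, 17.7], 0], [4.4, [0.1, 0, 17.7], 0], [4.4, [0.1, 0, 16], 0], [4.4, [0.1, 0, 12], 0], [4.4, [0.1, 0, 7], 0], [4.4, [0.1, 0, 2], 0], [4.4, [0.1, 0, -2], 0], [4.4, [-2, -6, -3], 0], [4.4, [-4, -12, -3], 0], [4.4, [-4, -12, -3], 0], [4.4, [-4, -12, -3], 0]])

```text
clock: 35.65
position: [0.4241, -0.1943, 0.2211]
ee_rot: [179.9, -0.2, 0.1]
ft_force: [0.7, -0.3, -0.1]
finger_gap: 0.044
finger_force: 0.0
```

Run:
```python
from h import *
s=env.read_state(); print(s['clock'],s['position'],s['ee_rot'],s['finger_gap'])
p=shot('wrist'); save(p,'w8.png',1.5)
print([(m,pr,np.round(atz(p,m,.0145),4)) for m,pr in mark(p,'fresh')],[(m,pr,np.round(atz(p,m,.018),3)) for m,pr in mark(p,'spent')],[(m,pr,np.round(atz(p,m,.004),3)) for m,pr in mark(p,'dish',3)])
for q,h in [('fresh',.018),('spent',.02)]:
  ms=env.masks_of(p,q)
  if ms:
    b=cloud(p,ms[0]['mask']); print(q, ms[0]['p'],cv2.minAreaRect((b[(b[:,2]>h)&(b[:,2]<.04)][:,:2]*1000).astype(np.float32)))
```

```text
35.65 [ 0.4241278  -0.19434081  0.22112467] [ 1.79948240e+02 -1.54070206e-01  9.03912294e-02] 0.04397899369611854
[(array([243.5, 140. ]), 0.84, array([ 0.4672, -0.1778,  0.0145]))] [(array([346.5, 142.8]), 0.8, array([ 0.464, -0.317,  0.018]))] [(array([387.5, 167.4]), 0.71, array([ 0.428, -0.383,  0.004])), (array([394.5, 114.2]), 0.61, array([ 0.502, -0.385,  0.004]))]
fresh 0.67 ((466.1417541503906, -182.9676055908203), (27.415327072143555, 97.49150085449219), 77.4492416381836)
spent 0.81 ((466.2995910644531, -317.83203125), (97.25092315673828, 28.226987838745117), 0.19429150223731995)
```

View pics/w8.png

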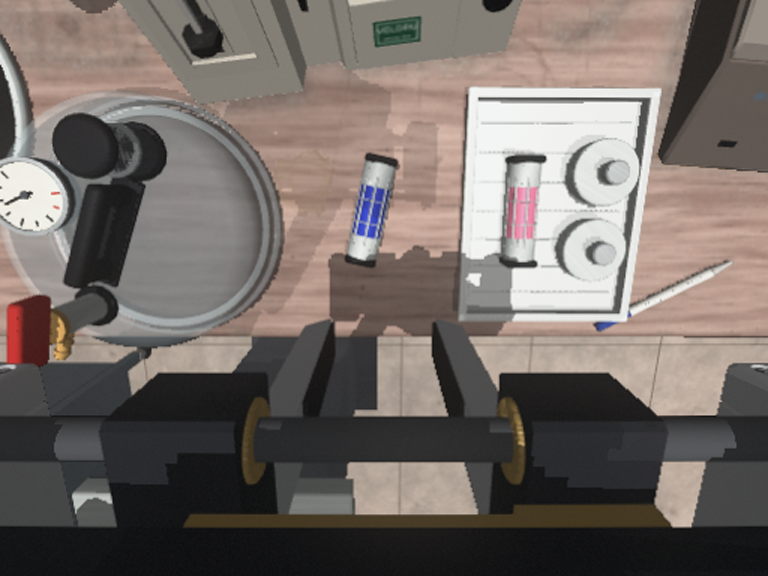

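The spent cartridge lies flat on the tray beside the two upright dishes. The fresh one is at (371,210), tilted about -12°. I'll grip it.

>>> send_rows(steps=[[4.4, [2, -0.6, 3], 6], [4.4, [4.2, -1.2, 7], 12.6], [4.4, [4.2, -1.2, 12], 12.6], [4.4, [4.2, -1.2, 16], 12.6], [4.4, [4.2, -1.2, 19], 12.6], [4.4, [4.2, -1.2, 21], 12.6], [4.4, [4.2, -1.2, 21.7], 12.6], [4.4, [4.2, -1.2, 21.7], 12.6], [1.5, [4.2, -1.2, 21.7], 12.6], [1.5, [4.2, -1.2, 21.7], 12.6], [1.5, [4.2, -1.2, 21.7], 12.6], [1.5, [4.2, -1.2, 21.7], 12.6], [1.5, [4.2, -1.2, 21.7], 12.6]])

```text
clock: 37.25
position: [0.4673, -0.1854, 0.0031]
ee_rot: [180.0, -0.1, -12.7]
ft_force: [1.2, -0.6, 1.1]
finger_gap: 0.0273
finger_force: 30.0
```

>>> send_rows(steps=[[1.5, [0, 0, -1], 0], [1.5, [0, 0, -4], 0], [1.5, [0, 0, -8], 0], [1.5, [0, 0, -13], 0], [1.5, [0, 0, -18], 0], [1.5, [0, 0, -23], 0], [1.5, [0, 0, -25], 0], [1.5, [0, 0, -25], 0]])

```text
clock: 38.05
position: [0.468, -0.1855, 0.2576]
ee_rot: [179.9, -0.5, -12.7]
ft_force: [1.2, 0.1, -1.0]
finger_gap: 0.0271
finger_force: 30.0
```

>>> send_rows(steps=[[1.5, [-1, -3, 0], -1], [1.5, [-2, -7, 0], -3], [1.5, [-3, -11, 0], -5], [1.5, [-4, -15, 0], -7.6], [1.5, [-5.1, -19, 0], -7.6], [1.5, [-6.2, -23, 0], -7.6], [1.5, [-7.3, -27, 0], -7.6], [1.5, [-8, -29.5, 0], -7.6], [1.5, [-6, -32, 0], -7.6], [1.5, [-3, -35, 0], -7.6], [1.5, [-1, -37, 0], -7.6], [1.5, [0.3, -37.9, 0], -7.6], [1.5, [0.3, -37.9, 0], -7.6], [1.5, [0.3, -37.9, 4], -7.6], [1.5, [0.3, -37.9, 8], -7.6], [1.5, [0.3, -37.9, 11.5], -7.6], [1.5, [0.3, -37.9, 13.8], -7.6], [1.5, [0.3, -37.9, 13.8], -7.6], [1.5, [0.3, -37.9, 13.8], -7.6]])

```text
clock: 39.95
position: [0.5518, 0.1837, 0.114]
ee_rot: [180.0, 0.1, -5.1]
ft_force: [0.9, -0.7, -1.1]
finger_gap: 0.0271
finger_force: 30.0
```

Run:
```python
from h import *
s=env.read_state(); print(s['clock'],s['position'],s['ee_rot'],s['finger_gap'])
p=shot('wrist'); save(p,'w9.png',1.5)
for q in ['fresh']:
  ms=env.masks_of(p,q)
  if ms:
    b=cloud(p,ms[0]['mask']); print(q, ms[0]['p'],cv2.minAreaRect((b[:,:2]*1000).astype(np.float32)),b.max(0))
print(go([.554,.184,.0356],-5.1))
```

```text
39.95 [0.55179808 0.18369452 0.11399942] [ 1.79953939e+02  1.09156378e-01 -5.11843016e+00] 0.027064736933059334
fresh 0.81 ((498.98150634765625, 198.7848358154297), (44.62492752075195, 206.61541748046875), 75.73080444335938) [0.59995404 0.22395297 0.22869445]
([0.0, 0.0, 8.1], np.float64(-0.0))
```

View pics/w9.png

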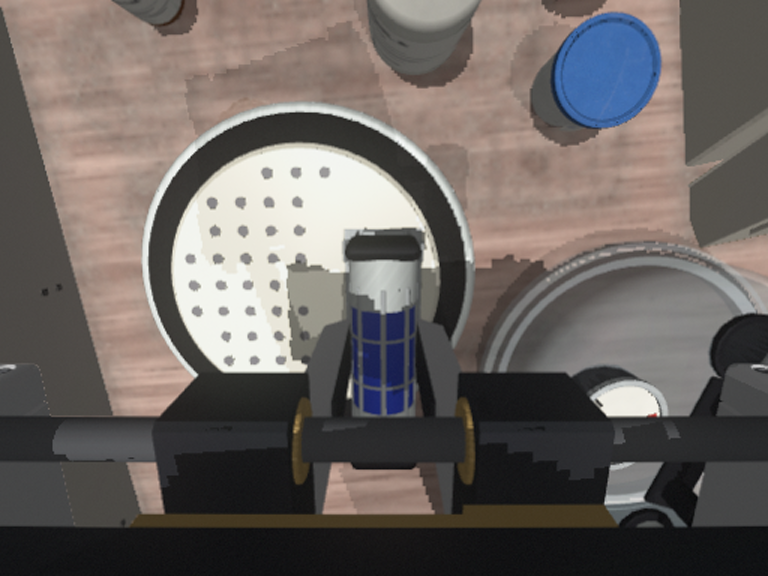

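The cartridge lines up with the clip: the lips show at px 345 and 427, and the cartridge is centred at 384. I'll push it down.

>>> send_rows(steps=[[1.5, [0, 0, 2], 0], [1.5, [0, 0, 4], 0], [1.5, [0, 0, 5.5], 0], [1.5, [0, 0, 6.2], 0], [1.5, [0, 0, 6.6], 0], [1.5, [0, 0, 7.0], 0], [1.5, [0, 0, 7.3], 0], [1.5, [0, 0, 7.6], 0], [1.5, [0, 0, 7.9], 0], [1.5, [0, 0, 8.2], 0], [1.5, [0, 0, 8.4], 0], [1.5, [0, 0, 8.4], 0]])

```text
clock: 41.25
position: [0.5548, 0.1839, 0.0354]
ee_rot: [180.0, -0.3, -5.1]
ft_force: [-5.1, -4.3, 15.8]
finger_gap: 0.0271
finger_force: 30.0
```

>>> send_rows(steps=[[1.5, [0, 0, 0.2], 0], [1.5, [0, 0, 0.4], 0], [1.5, [0, 0, 0.4], 0]])

```text
clock: 41.55
position: [0.5549, 0.1839, 0.0352]
ee_rot: [-180.0, -0.3, -5.1]
ft_force: [-11.4, -4.8, 31.0]
finger_gap: 0.0273
finger_force: 30.0
```

>>> send_rows(steps=[[1.5, [0, 0, -0.4], 0], [4.4, [0, 0, -0.5], 0], [4.4, [0, 0, -0.5], 0], [4.4, [0, 0, -0.5], 0], [4.4, [0, 0, -3], 0], [4.4, [0, 0, -7], 0], [4.4, [0, 0, -12], 0], [4.4, [0, 0, -17], 0], [4.4, [-3, 0, -22], 0], [4.4, [-6.7, 0, -22], -5], [4.4, [-6.7, 0, -22], -5], [4.4, [-6.7, 0, -22], -5]])

```text
clock: 42.75
position: [0.4858, 0.1904, 0.2461]
ee_rot: [180.0, -0.0, -0.1]
ft_force: [0.6, 0.4, -0.3]
finger_gap: 0.0439
finger_force: 0.0
```

```bash
sed -i "s/'spent',.047/'fresh',.047/; s/masks_of(p,'spent')/masks_of(p,'fresh')/" clip.py
cat >> clip.py <<'E'
b=b[(b[:,2]>.03)]; print('top z pct',np.percentile(b[:,2],[50,90,97]))
u=np.array([np.cos(np.radians(-5.1)),np.sin(np.radians(-5.1))]); a=(b[:,:2]-[.554,.184])@u
for lo in range(-50,50,10): q=b[(a*1000>lo)&(a*1000<lo+10)]; print(lo,len(q),np.round(np.percentile(q[:,2],95),4) if len(q) else 0)
for q,z in [('bell_handle',.111),('tap_grip',.146),('plunger_top',.14)]: print(q,[(m,pr,np.round(atz(p,m,z),4)[:2],np.round(pt(p,m),3)) for m,pr in mark(p,q,2)],[(m,pr,np.round(atz(t,m,z),4)[:2]) for m,pr in mark(t,q,2)])
E
python3 clip.py
```

```text
42.75 [0.48581472 0.19042745 0.24610624] [ 1.79998443e+02 -1.69223061e-02 -8.93822333e-02] 0.04390278201772727
base [(array([227.1, 120.6]), 0.72, array([0.5538, 0.2325])), (array([370.1, 183.6]), 0.44, array([0.4581, 0.0122]))]
clip_seat [(array([261.1, 115.7]), 0.77, array([0.5603, 0.1833]))]
fresh [(array([258.5, 118.1]), 0.7, array([0.5573, 0.1867])), (array([261.5, 114.5]), 0.33, array([0.5618, 0.1828]))]
rect ((552.8068237304688, 184.158935546875), (39.52482604980469, 98.5333023071289), 85.28260803222656) 1776
lip 43 [0.5822 0.1617 0.0669]
lip 41 [0.5859 0.2017 0.0669]
lip 35 [0.5223 0.1665 0.0674]
lip 33 [0.5257 0.2067 0.0674]
plate 558.4898071289062 235.81396484375 90.29420471191406
spent 0.96 ((552.8533935546875, 184.58346557617188), (28.565828323364258, 98.53408813476562), 85.04167175292969)
[(array([378.1, 219.8]), 0.79, array([ 0.502, -0.392,  0.004])), (array([378.4, 239. ]), 0.72, array([ 0.442, -0.391,  0.004]))]
top z pct [0.05899117 0.06119578 0.06187323]
-50 163 0.062
-40 157 0.0614
-30 157 0.0613
-20 170 0.0611
-10 171 0.0609
0 177 0.0611
10 181 0.061
20 168 0.0614
30 161 0.0615
40 153 0.0623
bell_handle [(array([409. , 205.5]), 0.71, array([0.4574, 0.0104]), array([0.46 , 0.015, 0.119]))] [(array([249.9, 237.3]), 0.57, array([0.4618, 0.0131])), (array([376.5, 220.4]), 0.57, array([ 0.4995, -0.361 ]))]
tap_grip [] [(array([241. , 261.5]), 0.61, array([0.3943, 0.0395]))]
plunger_top [(array([455.7, 161.4]), 0.9, array([ 0.5139, -0.015 ]), array([ 0.514, -0.015,  0.14 ]))] [(array([254.6, 220.7]), 0.44, array([ 0.5093, -0.0024])), (array([247.7, 238.6]), 0.43, array([0.4587, 0.0188]))]
```

The fresh cartridge is fully home: its top is at z 0.061, level along its whole length. Next I'll fetch the bell.

>>> send_rows(steps=[[3.2, [-1, 5, 0], 6], [3.2, [-2, 10, 0], 14], [3.2, [-2.9, 15, 0], 20], [3.2, [-2.9, 18.1, 0], 22.7], [3.2, [-2.9, 18.1, 0], 22.7], [3.2, [-2.9, 18.1, 4], 22.7], [3.2, [-2.9, 18.1, 8], 22.7], [3.2, [-2.9, 18.1, 12], 22.7], [3.2, [-2.9, 18.1, 14.2], 22.7], [3.2, [-2.9, 18.1, 15], 22.7], [3.2, [-2.9, 18.1, 15], 22.7], [0.5, [-2.9, 18.1, 15], 22.7], [0.5, [-2.9, 18.1, 15], 22.7], [0.5, [-2.9, 18.1, 15], 22.7], [0.5, [-2.9, 18.1, 15], 22.7]])

```text
clock: 44.9
position: [0.458, 0.009, 0.0982]
ee_rot: [-180.0, -0.2, -22.8]
ft_force: [-0.2, -0.6, 4.0]
finger_gap: 0.0129
finger_force: 30.0
```

>>> send_rows(steps=[[0.5, [0, 0, -0.5], 0], [0.5, [0, 0, -1.5], 0], [0.5, [0, 0, -4], 0], [0.5, [0, 0, -7], 0], [0.5, [0, 0, -10], 0], [0.5, [0, 0, -11.5], 0], [0.5, [0, -1.5, -11.5], 0], [0.5, [0.1, -4, -11.5], 0], [0.5, [0.2, -7, -11.5], 0], [0.5, [0.3, -10, -11.5], 0], [0.5, [0.3, -13, -11.5], 0], [0.5, [0.4, -16, -11.5], 0], [0.5, [0.5, -19, -11.5], 0], [0.5, [0.6, -22, -11.5], 0], [0.5, [0.6, -24, -11.5], 0], [0.5, [0.6, -24.9, -11.5], 0], [0.5, [0.6, -24.9, -11.5], 0], [0.5, [0.6, -24.9, -9], 0], [0.5, [0.6, -24.9, -7.5], 0], [0.5, [0.6, -24.9, -7.5], 0]])

```text
clock: 46.9
position: [0.5563, 0.2347, 0.1672]
ee_rot: [179.6, 0.4, -22.9]
ft_force: [-0.8, -0.9, -6.6]
finger_gap: 0.0124
finger_force: 30.0
```

Run:
```python
from h import *
p=shot('top')
s=env.read_state(); print(s['clock'],s['position'],s['ee_rot'],s['finger_gap'],s['ft_force'])
print(go([.5597,.2361,.110]))
```

```text
46.95 [0.5573385  0.23508005 0.16922905] [179.78486587   0.21747402 -22.86265155] 0.012377155656572643 [-0.6125282   0.59852618 -6.78696821]
([0.2, -0.2, 5.9], None)
```

>>> send_rows(steps=[[0.5, [0.1, -0.1, 0], 0], [0.5, [0.1, -0.1, 1.5], 0], [0.5, [0.1, -0.1, 3], 0], [0.5, [0.1, -0.1, 4], 0], [0.5, [0.1, -0.1, 4.6], 0], [0.5, [0.1, -0.1, 5.1], 0], [0.5, [0.1, -0.1, 5.5], 0], [0.5, [0.1, -0.1, 5.8], 0], [0.5, [0.1, -0.1, 6.0], 0], [0.5, [0.1, -0.1, 6.0], 0]])

```text
clock: 47.95
position: [0.5603, 0.2369, 0.1114]
ee_rot: [180.0, -0.0, -22.8]
ft_force: [1.0, -0.8, -6.1]
finger_gap: 0.0125
finger_force: 30.0
```

>>> send_rows(steps=[[0.5, [0, 0, 0.1], 0], [0.5, [0, 0, 0.2], 0], [0.5, [0, 0, 0.3], 0], [0.5, [0, 0, 0.3], 0]])

```text
clock: 48.35
position: [0.5604, 0.2371, 0.1103]
ee_rot: [-179.9, -0.1, -22.8]
ft_force: [-2.5, -0.6, 2.0]
finger_gap: 0.0126
finger_force: 30.0
```

>>> send_rows(steps=[[3.2, [0, 0, -0.2], 0], [3.2, [0, 0, -0.2], 0], [3.2, [0, 0, -0.2], 0], [3.2, [0, 0, -3], 0], [3.2, [0, 0, -8], 0], [3.2, [0, 0, -13], 0], [3.2, [-3, 0, -16], -6], [3.2, [-6.5, 0.1, -16], -11], [3.2, [-6.5, 0.1, -16], -11], [3.2, [-6.5, 0.1, -16], -11]])

```text
clock: 49.35
position: [0.4998, 0.2615, 0.2687]
ee_rot: [-180.0, -0.1, -11.8]
ft_force: [0.7, -0.5, -0.7]
finger_gap: 0.0322
finger_force: 0.0
```

Run:
```python
from h import *
s=env.read_state(); print(s['clock'],s['position'],s['ee_rot'],s['joints'][5])
p=shot('wrist'); save(p,'w10.png',1.5)
for q,z in [('bell_handle',.123),('tap_grip',.158),('plunger_top',.152)]:
    print(q,[(m,pr,np.round(atz(p,m,z),4)[:2],np.round(pt(p,m),3)) for m,pr in mark(p,q,3)])
c=cloud(p); k=c[(c[:,2]>.163)&(c[:,2]<.18)&(np.hypot(c[:,0]-.5,c[:,1]-.26)<.04)]
print('paddle',len(k),cv2.minAreaRect((k[:,:2]*1000).astype(np.float32)))
k=c[(c[:,2]>.147)&(c[:,2]<.16)&(np.hypot(c[:,0]-.617,c[:,1]-.212)<.025)]
print('knob',len(k),cv2.minEnclosingCircle((k[:,:2]*1000).astype(np.float32)),np.median(k[:,2]))
```

```text
49.35 [0.49980945 0.26145771 0.26872061] [-1.79981899e+02 -8.08851983e-02 -1.17958356e+01] 123.66298934954253
bell_handle [(array([266.4, 126. ]), 0.56, array([0.5588, 0.237 ]), array([0.569, 0.247, 0.448]))]
tap_grip [(array([253.4, 187.2]), 0.56, array([0.5003, 0.2641]), array([0.503, 0.263, 0.17 ]))]
plunger_top [(array([279.9,  64.6]), 0.69, array([0.6147, 0.2135]), array([0.615, 0.213, 0.151]))]
paddle 448 ((499.4923095703125, 263.0503845214844), (9.333612442016602, 48.631324768066406), 78.00154113769531)
knob 1231 ((615.9190063476562, 214.16390991210938), 18.98459243774414) 0.1517503770198697
```

View pics/w10.png

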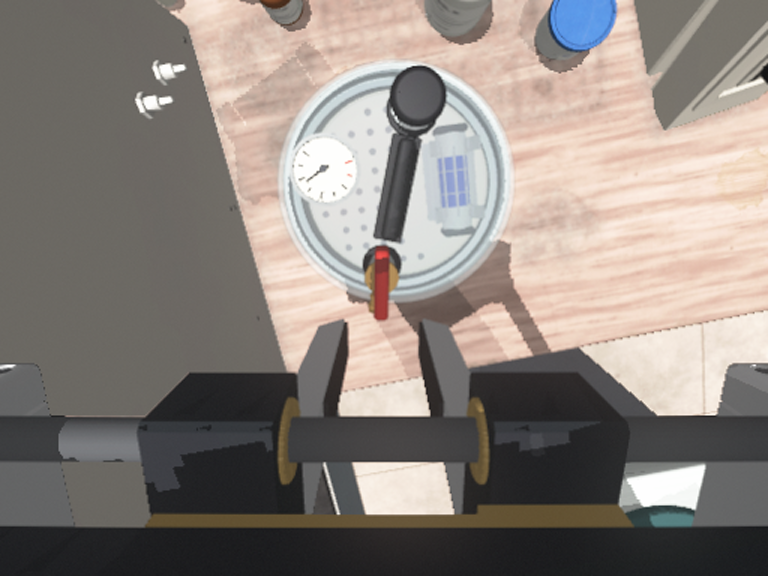

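The bell is seated: the knob top is at z 0.152, as expected, with the blue cartridge under it. The paddle is at (381,283), in line with the gripper. I'll shut the tap.

>>> send_rows(steps=[[4, [0, -0.1, 4], 0], [4, [0, -0.1, 8], 0], [4, [0, -0.1, 10.5], 0], [4, [0, -0.1, 11.8], 0], [4, [0, -0.1, 11.8], 0], [0.4, [0, -0.1, 11.8], 0], [0.4, [0, -0.1, 11.8], 0], [0.4, [0, -0.1, 11.8], 0], [0.4, [0, -0.1, 11.8], 0]])

```text
clock: 50.45
position: [0.5007, 0.2625, 0.1518]
ee_rot: [-179.9, -0.1, -11.8]
ft_force: [1.1, 0.5, 0.1]
finger_gap: 0.0114
finger_force: 0.0
```

>>> send_rows(steps=[[0.4, [0, 0, 0], 0], [0.4, [0, 0, 0], 0], [0.4, [0, 0, 0], -8], [0.4, [0, 0, 0], -16], [0.4, [0, 0, 0], -24], [0.4, [0, 0, 0], -32], [0.4, [0, 0, 0], -40], [0.4, [0, 0, 0], -48], [0.4, [0, 0, 0], -56], [0.4, [0, 0, 0], -64], [0.4, [0, 0, 0], -72], [0.4, [0, 0, 0], -78], [0.4, [0, 0, 0], -80], [0.4, [0, 0, 0], -80], [0.4, [0, 0, 0], -80]])

```text
clock: 51.95
position: [0.4997, 0.2639, 0.1517]
ee_rot: [-180.0, -0.2, 68.2]
ft_force: [-2.6, 5.2, 5.0]
finger_gap: 0.0096
finger_force: 30.0
```

>>> send_rows(steps=[[4, [0, 0, 0], 0], [4, [0, 0, 0], 0], [4, [0, 0, 0], 0], [4, [0, 0, -4], 0], [4, [0, 0, -8], 0], [4, [0, 0, -13], 0], [4, [0, 0, -15], 0], [4, [0, 0, -15], 0], [4, [0, 0, -15], 0]])

```text
clock: 52.85
position: [0.5, 0.2619, 0.2992]
ee_rot: [-180.0, 0.1, 68.2]
ft_force: [-0.1, -1.3, -0.6]
finger_gap: 0.0402
finger_force: 0.0
```

```bash
cat > tap.py <<'E'
from h import *
s=env.read_state(); print(s['clock'],s['position'],s['ee_rot'],s['joints'][5])
p=shot('wrist'); save(p,'tap%d.png'%int(s['clock']*100),1.5)
c=cloud(p); k=c[(c[:,2]>.163)&(c[:,2]<.18)&(np.hypot(c[:,0]-.5,c[:,1]-.26)<.04)]
print('paddle',len(k),cv2.minAreaRect((k[:,:2]*1000).astype(np.float32)))
k=c[(c[:,2]>.14)&(c[:,2]<.16)&(np.hypot(c[:,0]-.617,c[:,1]-.212)<.028)]
print('knob',len(k),cv2.minEnclosingCircle((k[:,:2]*1000).astype(np.float32)),np.median(k[:,2]))
print(go([.616,.214,.17],-20))
E
python3 tap.py
```

```text
52.85 [0.50003081 0.26185523 0.29919824] [-1.79958307e+02  7.47061844e-02  6.81676078e+01] 43.72536054702257
paddle 362 ((500.22161865234375, 262.9755554199219), (48.49794006347656, 9.069286346435547), 67.96692657470703)
knob 741 ((616.51171875, 213.9676513671875), 18.909082412719727) 0.15176568724558143
([-0.1, 12.6, 12.8], np.float64(88.2))
```

>>> send_rows(steps=[[0, [-0.1, 5, 0], 0], [0, [-0.1, 10, 0], 0], [0, [-0.1, 12.6, 0], 0], [0, [-0.1, 12.6, 4], 0], [0, [-0.1, 12.6, 8], 0], [0, [-0.1, 12.6, 11], 0], [0, [-0.1, 12.6, 13.5], 0], [0, [-0.1, 12.6, 14.3], 0], [0, [-0.1, 12.6, 14.8], 0], [0, [-0.1, 12.6, 15.3], 0], [0, [-0.1, 12.6, 15.8], 0], [0, [-0.1, 12.6, 16.3], 0], [0, [-0.1, 12.6, 16.8], 0], [0, [-0.1, 12.6, 17.2], 0], [0, [-0.1, 12.6, 17.4], 0], [0, [-0.1, 12.6, 17.4], 0]])

```text
clock: 54.5
position: [0.6158, 0.2142, 0.1307]
ee_rot: [180.0, 0.0, 68.2]
ft_force: [-7.9, -2.8, 12.3]
finger_gap: 0.0005
finger_force: 6.0
```

>>> send_rows(steps=[[0, [0, 0, 0.2], 0], [0, [0, 0, 0.4], 0], [0, [0, 0, 0.6], 0], [0, [0, 0, 0.7], 0], [0, [0, 0, 0.7], 0], [0, [0, 0, 0.7], 0]])

```text
clock: 55.1
position: [0.6158, 0.2142, 0.1271]
ee_rot: [179.9, -0.1, 68.2]
ft_force: [-11.9, -3.8, 20.6]
finger_gap: 0.0002
finger_force: 10.6
```

>>> send_rows(steps=[[0, [0, 0, 0.2], 0], [0, [0, 0, 0.3], 0], [0, [0, 0, 0.3], 0], [0, [0, 0, 0.3], 0], [0, [0, 0, 0.3], 0]])

```text
clock: 55.6
position: [0.6159, 0.2142, 0.1271]
ee_rot: [179.8, -0.1, 68.2]
ft_force: [-14.3, -3.9, 28.8]
finger_gap: 0.0005
finger_force: 14.5
```

>>> send_rows(steps=[[0, [0, 0, -2], 0], [0, [0, 0, -5], 0], [0, [0, 0, -10], 0], [0, [0, -4, -15], 0], [0, [0, -9, -18], 0], [0, [-2, -13, -18], 0], [0, [-3, -13, -18], 0], [0, [-3, -13, -18], 0]])

```text
clock: 56.4
position: [0.4835, 0.2351, 0.2996]
ee_rot: [179.8, -0.2, 68.3]
ft_force: [0.4, 0.4, -0.3]
finger_gap: 0.0003
finger_force: 0.0
```

```bash
python3 tap.py; rm pics/clip4275.png; ls pics
```

```text
56.4 [0.48353622 0.23511945 0.29964038] [179.75051204  -0.20321923  68.27124317] 41.62275928101947
paddle 396 ((499.77557373046875, 262.5176086425781), (50.147335052490234, 9.036617279052734), 68.23934173583984)
knob 788 ((615.995849609375, 214.05714416503906), 18.65763282775879) 0.15177881135064467
([2.9, 12.9, 12.9], np.float64(88.2))
clip2845.png
scene0.png
tap5285.png
tap5640.png
top0.png
w1.png
w10.png
w2.png
w3.png
w4.png
w5.png
w6.png
w7.png
w8.png
w9.png
```

Run:
```python
from h import *
t=shot('top'); sc=shot('scene'); a=cv2.imread('pics/tap5640.png')
A=cv2.resize(a[60:400,200:640],(420,325))
B=cv2.resize(t['image'][150:280,130:420,::-1],(600,269),interpolation=cv2.INTER_CUBIC)
C=cv2.resize(sc['image'][150:340,140:400,::-1],(370,270),interpolation=cv2.INTER_CUBIC)
o=np.zeros((600,800,3),np.uint8); o[:325,:420]=A; o[:270,425:795]=C; o[328:597,:600]=B; cv2.imwrite('pics/final.png',o)
for q in ['tray','spent','dish','cup_blue','cup_grey','reagent']: print(q,[(m,pr,np.round(atz(t,m,0),3)) for m,pr in mark(t,q)])
```

```text
tray [(array([367.2, 233.3]), 0.75, array([ 0.461, -0.356,  0.   ]))]
spent [(array([366.8, 231.3]), 0.69, array([ 0.467, -0.355,  0.   ])), (array([355.3, 234.6]), 0.55, array([ 0.458, -0.318,  0.   ]))]
dish [(array([376.3, 240. ]), 0.85, array([ 0.439, -0.385,  0.   ])), (array([377.2, 220.4]), 0.82, array([ 0.501, -0.39 ,  0.   ]))]
cup_blue [(array([235.2, 171.6]), 0.52, array([0.67 , 0.057, 0.   ]))]
cup_grey [(array([230.2, 149.7]), 0.73, array([0.741, 0.071, 0.   ]))]
reagent [(array([206.4, 158.3]), 0.65, array([0.715, 0.148, 0.   ])), (array([231. , 151.5]), 0.32, array([0.735, 0.069, 0.   ]))]
```

View pics/final.png

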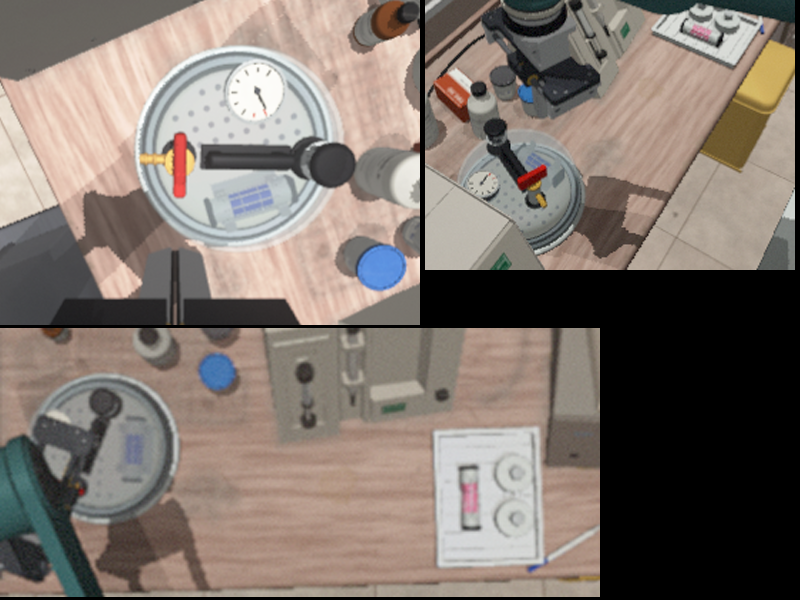

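The needle at (262,103) is back at the red end, the same as at the start, and the paddle lies across the nozzle. The two dishes and the spent cartridge are on the tray. I'm handing it in.

```bash
python3 -c "
from bench import env
print(env.hand_in())"
```

```text
the job is handed in; nothing more can be done
None
```

The job is done and handed in: both dishes and the spent cartridge are on the tray, the fresh cartridge is fully home in the clip, and the bell is back on its base with the tap shut and the gauge at vacuum (no verdict was returned).

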